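Set the hold-down stop of an electrode-shaft cradle on its setting bar

TASK

Push the setting bar along the cradle's V-groove until its end touches the end stop. Then fit the square key on the stop screw and, with the key, turn the screw down until its rubber foot just bears on the bar, so that the bar drags lightly under it and is not clamped tight. Put the key back upright in its stand, and do not disturb the other things on the bench.

Things in the scene. Friction and masses are not known exactly. Their poses are not given: they have to be found in the camera images.
- cradle: Fixed bench cradle: dark base plate 112 x 260 mm, aluminium V-rail 48 mm wide, 250 mm long, blue end stop at its end, a column carrying a blue hold-down arm with the stop screw. Origin: on the bench, under the groove's middle; z up, y along the groove towards the end stop, x across it towards the column. Stop screw's axis: x = 0, y = +60 mm.
- groove_mid (a point): Point on the groove's centre line at the level of the rail's flat shoulders, 50 mm above the bench, over the cradle's origin. The 90 degree V is 20 mm wide and 10 mm deep; the rail runs 125 mm either way.
- end_stop (a point): Centre of the end stop's contact face, 57 mm above the bench, 100 mm from the cradle's origin along its y; axes as the cradle's: the bar comes from -y. The stop is 44 mm wide, 20 mm thick, its top 80 mm above the bench.
- column_top (a point): Top of the 20 mm column beside the rail, 122 mm above the bench, at x = +50, y = +60 mm of the cradle. The hold-down arm runs from it to a boss 32 mm across around the stop screw, whose top is 105 to 107 mm above the bench.
- bar: Setting bar: bright round bar with a blue ring near each end, 24 mm diameter, 130 mm long, 0.2 to 0.4 kg. Origin at its centre, y along it. Lies in the groove, axis 57 mm and top 69 mm above the bench (19 mm above the shoulders); starts 50 to 80 mm short of the end stop; touching it, its centre is 65 mm from the stop's face. Slides with 2 to 5 N of friction; its rear end is free to be pushed.
- stop_screw (a joint): Turn of the stop screw, rad; 0 at its upper end, grows when turned clockwise seen from above, which lowers it: right-hand thread, 10 mm per turn (1.59 mm per rad), up to 5.5 rad. It stays where it is left (about 0.05 N m of friction).
- screw_head: Brass square head of the stop screw, 18 mm across the flats, 20 mm tall with a 2 mm wide bevel round its top; turns, rises and sinks with the screw. Origin at the centre of its underside, z up along the screw's axis, x and y square to the flats. Starts with its underside about 116 to 121 mm above the bench. Turn it with the key, not with bare fingers.
- screw_top (a point): Centre of the top of the square head, 20 mm above its underside.
- foot: Orange soft rubber foot under the stop screw, 16 mm across, 8 mm thick; does not turn. Origin at the centre of its lower face. Springy: gives 1 mm per 5 N, up to 4 mm. Free, its lower face is 66.5 mm below the top of the screw head; pressed, less. Starts 1 to 5 mm above the level of the bar's top. Light drag: about 4 N, 0.8 mm of give; over 8 N counts as clamped.
- key: Square key (the driver), 114 mm long, 0.11 to 0.19 kg, upright in its stand. Steel box socket below, 28 mm square, 30 mm tall, inside 20 mm square and 22 mm deep to a flat roof; 16 mm round shank; blue square grip, 26 mm across the flats, from 60 to 112 mm above the mouth, its flats parallel to the socket's. Origin: centre of the socket's mouth (underside), z up, x and y square to the flats.
- key_grip (a point): Middle of the key's blue grip, 86 mm above the socket's mouth (the key balances 57 mm above it). The socket slips over the screw head with 1 mm to spare on each side, in any of four quarter turns, and rests with its roof on the head's top; there it stands by itself and can be let go and gripped again.
- key_stand: Fixed plywood block 90 x 90 x 45 mm, origin under its centre, with a square pocket in the middle for the key, sides parallel to the block's: 36 mm wide, 33 mm deep (floor 12 mm above the bench). Four short steel bits stand 16 mm proud near its +x edge. It stands left or right of the cradle.
- beaker: Glass beaker, 68 mm across, 85 mm tall, upright, on the other side of the cradle from the key stand. Leave alone.
- alumina_jar: White jar with a blue lid, 60 mm across, 75 mm tall, behind the cradle. Leave alone.
- reagent_bottle: Amber bottle, 70 mm across, 150 mm tall, behind the cradle on the right. Leave alone.
- screwdriver: Yellow screwdriver lying between the robot and the cradle, 190 mm long. Leave alone.
- wrench: Steel wrench lying behind the cradle, 170 mm long. Leave alone.
- polishing_puck: Round glass polishing plate with a brown pad, 80 mm across, 14 mm thick, behind the cradle. Leave alone.
Mind the look-alikes: they are no part of the job. What is shaped like the bar but orange or turquoise is not meant.

How it is judged:
By the outcome, as a careful person would: the job done as asked, in the order asked, and still so for the second after the job is handed in, with the robot touching nothing.
It also fails if it takes over 72 s, if anything falls off the work surface, if the arm or the gripper's body presses on something with over 40 N, if the wrist force passes 120 N, or if a joint passes its speed limit or range.

ROBOT

A 6-joint arm with a two-finger parallel gripper is mounted at the origin on the work surface. World frame = base frame: x ahead of the robot, y to its left, z up, the work surface at z = 0. Lengths are in m, angles in rad, forces in N, time in s.
With the tool pointing down it reaches from about 0.35 to 0.975 m from the base axis. Payload 4.9 kg.
Tool frame: the origin (TCP) lies midway between the tips of the shut fingers; the grasp point (between the pads) lies 19 mm behind it; z points along the fingers, y is the line along which they close (so a half turn about z gives the same grasp; the last joint's range is limited). The gripper opens to 85 mm and grips with 20 to 120 N. Pads are 22 mm wide; open, the fingers measure 114 mm over their backs; the gripper's body (76 mm by 85 mm) begins 54 mm behind the grasp point. The pads swing forward as they close: fully open they stand 13 mm farther back than shut.
Start: joints at [-1.364, 0.053, 1.613, -0, 1.476, -0.119], TCP at [0.2, -0.592, 0.231] pointing down, gripper open.
Joint ranges: [-3.01, 3.01], [-1.01, 2.22], [0.06, 2.58], [-1.02, 4.17], [0.09, 2.62], [-3.14, 3.14]. Speed limits (rad/s): [2.57, 2.57, 3.14, 3.14, 3.14, 3.14].

INTERFACE

Orientations are given as a unit quaternion [w, x, y, z].
In Python, from plant import state, grab_frame, job_done, cut_out, place_of gives the robot as it stands.
- The arm moves only by the tool jog_arm, never from a script. Its argument "motion" is text: rows parted by semicolons, each of 7 numbers parted by spaces: the opening in per cent of the stroke, from 0 (shut) to 100 (fully open), then the shift along the tool's x, y, z as a fraction of full scale, then the turn, a rotation vector about the tool's x, y, z as a fraction of full scale. A call has exactly 5 rows; each row is the pose to reach, as a shift and turn from the pose commanded when the call began, along the tool's axes at that moment; what a row does not reach only later rows make up. Full scale, the value 1, is 50 cm for a shift and 1.5 rad for a turn. A row lasts 1/8 s, in which the tool goes at most 62.5 mm and 10.7 degrees, less where a joint would pass 70% of its speed; a pose out of reach is approached as far as the arm can. A call with a number of a shift or a turn outside -1 to 1 is refused whole. A call with a gripper value outside its range is refused whole. The fingers move at their own pace and stop on an object; the grip force is fixed at half the most. Time passes only in rows, so rows that repeat a pose let the fingers close, or fill a call up. It gives the time, the measured TCP pose, the force, the opening and the grip force at its end, in the units of the state.
- state(): the state, without advancing time (a new reading comes with each control period).
- grab_frame(name): name is "scene" or "top" or "wrist"; returns a dict with "color" (480x640x3 uint8, red, green, blue), "range_z" (480x640 float32, m along the optical axis (not along the pixel's ray), 0 where there is no reading), "intrinsics" (3x3 intrinsics, pixels), "k1" (the pictures are not rectified: a ray, as slopes to the right and down, at radius r is drawn at 1 + k1 r^2 times it, then the intrinsics apply), "world_from_camera" (4x4, takes a point from camera to world coordinates). Camera axes: x right, y up, looking along -z (the intrinsics and any distortion apply to the point x, -y, -z); pixel columns grow to the right and rows downward; lengths in m; the calibration is good to about 2 mm. A picture is of the moment at which its call begins.
- job_done(): hands the job in; it is judged then, once.
Trained networks look in the newest picture that a camera, given by its name, has taken for a name from the list of things; names that differ only in an ending like _2 or _b are one class to them, and where a whole thing is asked for, a point or a joint stands for the part that bears it (a point fixed in the world has none). Each returns a list of dicts, best first, with "p" (0 to 1); they miss things now and then, are a little off and sometimes report something else, mostly with a low value. They report only what shows in the picture. A call takes as long as a camera call. They do not tell look-alikes from the thing itself.
- cut_out(camera, thing): "pixels" (480x640 bool, what is visible of it).
- place_of(camera, thing): "at" ([x, y, z] in m, in world coordinates, good to about 4 mm: a listed point, or the origin of a listed thing).
The state is a dict: "time": time; "joint_pos": joint angles; "joint_vel": joint speeds; "joint_efforts": joint torques, N m; "tool_pos": TCP position; "tool_rot": TCP orientation; "contact_force": force on the tool from outside, world axes, zero at the start; "ft_torque": the same for the moment, N m; "gripper_width": opening from 0.0 (shut) to 1.0 (fully open); "grasp_force": force on a finger pad.
Only numpy, scipy, OpenCV 4.12 (cv2) and the standard library are available. Lean on these libraries where they do the work, as an engineer would, in place of code of your own. Each camera call takes 0.05 s, during which the arm holds its last target. There are 200 camera calls.

## Working session

There is one attempt and no reset: what is moved stays moved. The work goes in short steps, Python scripts to look and compute and a tool call to move; the robot and the scene stay as the last step left them, time stands still between calls to the robot, and variables do not carry over. Pictures are saved under pics/ and viewed, at most 10 in all, crops included, and the job is handed in when it is done.

Besides the shell and the picture viewer there is one more tool, called by a JSON object that holds its "fn" and its "kwargs", one argument or row to a line. jog_arm: Moves the arm, as the interface text tells. Shift numbers are shares of 50 cm and turn numbers shares of 1.5 rad, none past 1 either way. Its arguments: {"type":"object","properties":{"motion":{"type":"string"}},"required":["motion"]}

```bash
mkdir -p pics; ls
cat > h.py <<'E'
import numpy as np,cv2
from plant import *
from scipy.spatial.transform import Rotation as R
def save(n,f): cv2.imwrite('pics/'+n,f['color'][:,:,::-1])
def cloud(f):
    K=np.array(f['intrinsics']);z=f['range_z'];v,u=np.mgrid[0:480,0:640]
    xd=(u-K[0,2])/K[0,0];yd=(v-K[1,2])/K[1,1];x,y=xd.copy(),yd.copy()
    for _ in range(8):
        s=1+f['k1']*(x*x+y*y);x=xd/s;y=yd/s
    P=np.stack([x*z,-y*z,-z],-1);T=np.array(f['world_from_camera'])
    P=P@T[:3,:3].T+T[:3,3];P[z<=0]=np.nan
    return P
def proj(f,p):
    T=np.linalg.inv(np.array(f['world_from_camera']));q=T[:3,:3]@np.array(p)+T[:3,3]
    x,y=q[0]/-q[2],-q[1]/-q[2];s=1+f['k1']*(x*x+y*y);K=np.array(f['intrinsics'])
    return K[0,0]*x*s+K[0,2],K[1,1]*y*s+K[1,2]
E
python3 - <<'E'
from h import *
s=state();print(s)
for c in ('scene','top'):
    f=grab_frame(c);save(c+'1.png',f)
    for t in ('cradle','groove_mid','end_stop','column_top','bar','screw_top','key','key_grip','key_stand','beaker'):
        print(c,t,[(round(d['p'],2),np.round(d['at'],3).tolist(),np.round(proj(f,d['at'])).tolist()) for d in place_of(c,t)])
E
```

```text
pics
{'time': 0.0, 'joint_pos': array([-1.36399645e+00,  5.33548110e-02,  1.61427380e+00,  2.07536674e-06,
        1.47601292e+00, -1.18967569e-01]), 'joint_vel': array([ 0.00066904,  0.00236228,  0.00083749, -0.00044872, -0.00040804,
       -0.00038547]), 'joint_efforts': array([ 1.56382477e-03, -3.93680656e+01, -3.70173240e+01, -1.27363428e-04,
        7.14629365e-03, -1.22418694e-06]), 'tool_pos': array([ 0.19991486, -0.59151257,  0.23007636]), 'tool_rot': array([-1.02349833e-03,  9.86763248e-01,  1.62164246e-01, -4.39431064e-05]), 'contact_force': array([ 0.7712429 ,  0.20181283, -0.75934017]), 'ft_torque': array([0.01843098, 0.02190434, 0.06081454]), 'grasp_force': 0.0, 'gripper_width': 1.004231274617813}
scene cradle [(0.91, [0.59, -0.04, 0.001], [330.0, 305.0])]
scene groove_mid []
scene end_stop [(0.78, [0.58, 0.062, 0.06], [372.0, 270.0])]
scene column_top [(0.61, [0.636, 0.019, 0.119], [367.0, 268.0])]
scene bar [(0.75, [0.208, -0.368, 0.01], [154.0, 238.0]), (0.71, [0.596, -0.053, 0.059], [325.0, 288.0]), (0.69, [0.691, 0.339, 0.011], [504.0, 286.0])]
scene screw_top [(0.6
[... 373 characters left out ...]
, -0.041, 0.05], [333.0, 220.0])]
top end_stop [(0.65, [0.584, 0.06, 0.059], [298.0, 222.0])]
top column_top [(0.71, [0.635, 0.024, 0.119], [311.0, 199.0])]
top bar [(0.77, [0.592, -0.056, 0.055], [338.0, 221.0]), (0.58, [0.21, -0.371, 0.013], [448.0, 357.0]), (0.21, [0.584, 0.062, 0.056], [298.0, 222.0])]
top screw_top [(0.62, [0.581, 0.021, 0.143], [311.0, 216.0])]
top key [(0.61, [0.466, 0.318, 0.012], [210.0, 264.0]), (0.27, [0.721, 0.196, 0.002], [255.0, 182.0])]
top key_grip [(0.47, [0.472, 0.319, 0.097], [204.0, 256.0]), (0.33, [0.754, -0.145, 0.002], [368.0, 174.0])]
top key_stand [(0.93, [0.468, 0.32, 0.002], [210.0, 263.0])]
top beaker [(0.7, [0.495, -0.316, -0.0], [426.0, 259.0])]
```

View pics/scene1.png

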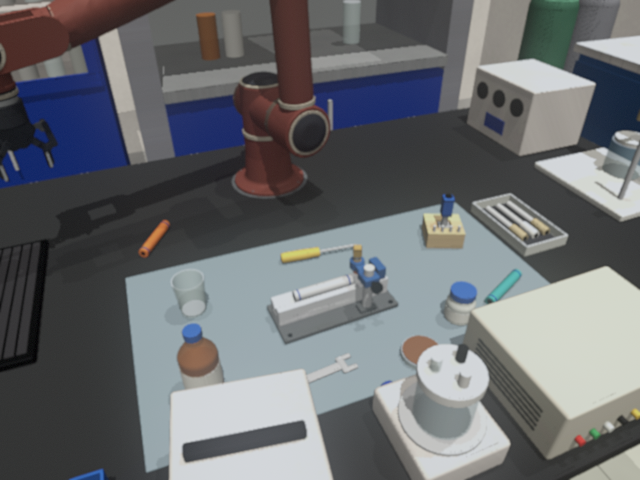

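View pics/top1.png

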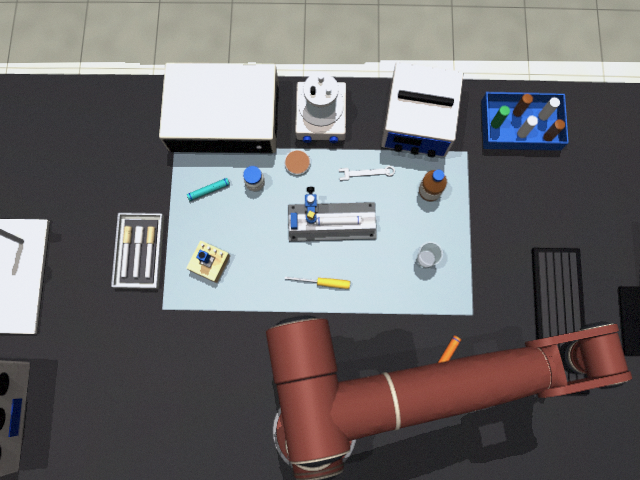

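The top picture shows the bright bar with blue rings in the cradle at (333,221), the key in its stand at (206,260), and the screw with its arm at (311,213). Three things are bar-shaped: the one at (333,221), orange at (450,350) and turquoise at (208,189). Only the bright one in the groove with blue rings fits. I'll confirm it in a crop and measure the yaws.

```bash
cat >> h.py <<'E'
def go(p,yaw=None,T0=None):
    """numbers for jog_arm: world TCP p, tool pointing down with tool x at yaw"""
    s=state();q=s['tool_rot'];r=R.from_quat([q[1],q[2],q[3],q[0]]);M=r.as_matrix()
    sh=M.T@(np.array(p)-s['tool_pos'])/.5
    if yaw is None: yaw=np.arctan2(M[1,0],M[0,0])
    c,n=np.cos(yaw),np.sin(yaw);G=np.array([[c,n,0],[n,-c,0],[0,0,-1.]])
    rv=R.from_matrix(M.T@G).as_rotvec()/1.5
    return np.round(sh,4),np.round(rv,4)
E
python3 - <<'E'
from h import *
f=grab_frame('top');P=cloud(f)
cv2.imwrite('pics/crop1.png',cv2.resize(f['color'][170:300,170:400,::-1],None,fx=3.4,fy=3.4,interpolation=cv2.INTER_CUBIC))
b=place_of('top','bar');print(len(cut_out('top','bar')))
def rect(m):
    q=P[m][:,:2].astype(np.float32)*1000;r=cv2.minAreaRect(q);return len(q),np.round(r[0],1),np.round(r[1],1),round(r[2],1)
for d in cut_out('top','bar'): 
    m=d['pixels']&np.isfinite(P[...,2]); q=P[m];c=np.median(q,0);print('bar',round(d['p'],2),np.round(c,3),rect(m))
x,y,z=P[...,0],P[...,1],P[...,2]
near=(abs(x-.592)<.1)&(abs(y+.04)<.17)
print('rail',rect(near&(z>.04)&(z<.08)&(y<0)),'base',rect(near&(z>.006)&(z<.03)))
m=near&(z>.055)&(z<.075)&(y<.0);q=P[m];v=np.linalg.svd(q[:,:2]-q[:,:2].mean(0))[2][0];print('barpca',q.mean(0),v,np.degrees(np.arctan2(-v[0],v[1])))
print('stop',rect(near&(abs(z-.08)<.006)&(y>.04)))
d=cut_out('top','key_stand')[0]['pixels'];print('stand',rect(d&(abs(z-.045)<.008)))
g=(abs(x-.468)<.06)&(abs(y-.318)<.06)&(z>.1);print('grip',rect(g),z[g])
h=(abs(x-.583)<.03)&(abs(y-.022)<.03)&(z>.125);print('head',rect(h),np.round(z[h],3))
for p,yaw in (((.61,-.165,.13),None),):print(go(p,np.radians(5)))
E
```

```text
3
bar 0.74 [0.69  0.336 0.023] (286, array([691.8, 334.7]), array([ 22.5, 127.8]), 24.1)
bar 0.66 [ 0.232 -0.376  0.023] (183, array([ 231.2, -375.4]), array([20.8, 82.5]), 57.6)
bar 0.31 [ 0.585 -0.024  0.022] (3039, array([616.9, -36.6]), array([153.6, 260.3]), 2.1)
rail (930, array([591.9, -81.1]), array([ 51.2, 163.8]), 2.9) base (2164, array([592.1, -40.1]), array([199.7, 339.7]), 0.1)
barpca [ 0.5894596  -0.06360505  0.06444482] [-0.05686979  0.9983816 ] 3.260157688859141
stop (91, array([584.8,  71.1]), array([43.6, 17.7]), 1.6)
stand (654, array([468.5, 318.1]), array([90.6, 90.7]), 67.2)
grip (107, array([468.7, 319. ]), array([26.8, 26.4]), 66.6) [0.12676874 0.12643984 0.11954608 0.12713807 0.12609944 0.11845428
 0.12432147 0.12317907 0.1226804  0.12737609 0.12085367 0.1244959
 0.13413781 0.12377757 0.12976139 0.12610863 0.12362475 0.1220132
 0.12989757 0.11632594 0.1237418  0.12960379 0.12399818 0.12739961
 0.12555854 0.12648088 0.11738901 0.12499003 0.12902466 0.12457787
 0.12650357 0.12351754 0.13188647 0.12584891 0.12567693 0.12626536
 0.12927347 0.12095169 0.12339313 0
[... 491 characters left out ...]
.12370488
 0.117839   0.11792024 0.10585383 0.11692616 0.11563444 0.1228067
 0.12316133 0.13041087 0.11427424 0.12810636 0.12327096 0.10921312
 0.10418812 0.11657127 0.12821147 0.12571635 0.12327597 0.11632349
 0.10371917 0.10014857 0.11083635 0.11390975 0.10527453]
head (50, array([587.,  22.]), array([18.2, 20.6]), 65.0) [0.135 0.141 0.13  0.135 0.142 0.139 0.141 0.133 0.134 0.144 0.141 0.136
 0.136 0.139 0.134 0.137 0.136 0.138 0.131 0.141 0.132 0.14  0.132 0.132
 0.136 0.141 0.14  0.139 0.141 0.138 0.132 0.143 0.14  0.14  0.137 0.138
 0.143 0.139 0.129 0.127 0.131 0.138 0.137 0.146 0.138 0.13  0.127 0.141
 0.127 0.13 ]
(array([ 1.0502, -0.5469,  0.2026]), array([ 0.   , -0.   ,  0.159]))
```

View pics/crop1.png

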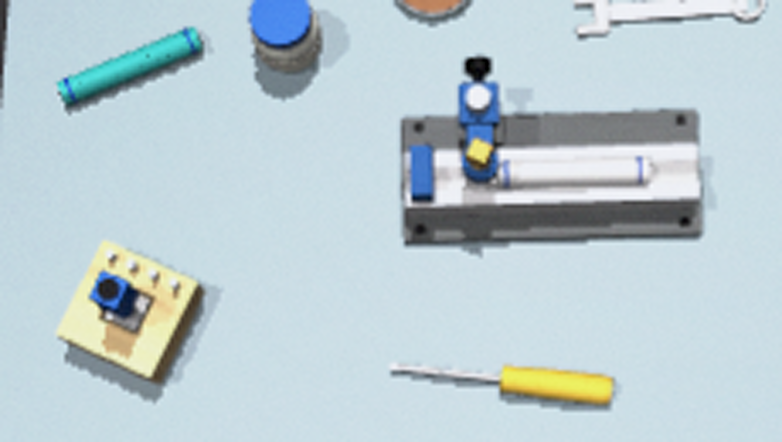

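The crop confirms it: the bright bar with blue rings lies in the groove, with its rear end at crop (650,168). The brass head sits at (480,150) and the blue key grip at (112,292). I'm moving to a point behind the bar.

{"fn": "jog_arm", "kwargs": {
  "motion": "0 0.1 -0.05 0 0 0 0.04; 0 0.2 -0.1 0 0 0 0.08; 0 0.31 -0.16 0 0 0 0.12; 0 0.42 -0.22 0 0 0 0.16; 0 0.53 -0.27 0 0 0 0.179"
}}

```text
time: 1.98
tool_pos: [0.409, -0.3778, 0.2316]
tool_rot: [0.0, 1.0, 0.028, 0.0]
contact_force: [1.1, -0.4, -0.2]
gripper_width: -0.002
grasp_force: 0.0
```

Run:
```python
from h import *
s=state();print(s['tool_pos'],s['time'],go((.5975,-.165,.12),np.radians(3)))
```

```text
[ 0.4089828  -0.37778449  0.23160961] 1.975 (array([ 0.4001, -0.404 ,  0.2232]), array([ 0.0004, -0.0004,  0.0024]))
```

{"fn": "jog_arm", "kwargs": {
  "motion": "0 0.09 -0.09 0 0 0 0; 0 0.18 -0.18 0 0 0 0; 0 0.27 -0.27 0.04 0 0 0; 0 0.35 -0.355 0.08 0 0 0; 0 0.40 -0.404 0.12 0 0 0"
}}

```text
time: 2.6
tool_pos: [0.5975, -0.1641, 0.1711]
tool_rot: [0.0, 1.0, 0.03, 0.001]
contact_force: [-0.1, -0.9, 0.7]
gripper_width: -0.001
grasp_force: 0.0
```

Run:
```python
from h import *
f=grab_frame('wrist');save('w1.png',f)
s=state();print(s['tool_pos'],s['contact_force'])
for t in ('bar','groove_mid','end_stop','screw_top'): print(t,[(round(d['p'],2),np.round(d['at'],4)) for d in place_of('wrist',t)])
P=cloud(f);x,y,z=P[...,0],P[...,1],P[...,2]
m=(abs(x-.593)<.02)&(z>.06)&(z<.075)&(y<.05);q=P[m];print(len(q),np.percentile(q[:,1],[0,2,98]) if len(q) else '',np.median(q,0))
m=(abs(x-.593)<.04)&(z>.042)&(z<.054)&(y<-.13);q=P[m];print('rail',len(q),q[:,0].min(),q[:,0].max(),np.median(q,0))
```

```text
[ 0.59776468 -0.16033835  0.16709028] [-1.58674676  2.36816338 -0.50807221]
bar [(0.63, array([ 0.5918, -0.0564,  0.0542]))]
groove_mid []
end_stop []
screw_top []
6062 [-0.12316988 -0.12120822  0.0050378 ] [ 0.59256626 -0.05957232  0.06812108]
rail 3096 0.569012797499267 0.6188985361851791 [ 0.59190823 -0.14754497  0.05039013]
```

View pics/w1.png

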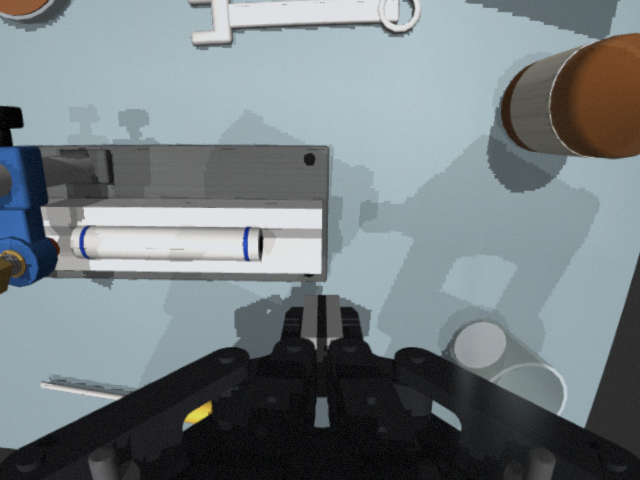

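The wrist view shows the bar from (75,243) to (262,245), with its rear end free and the rail end at 325. The fingers are behind the rear end, so I'm descending.

{"fn": "jog_arm", "kwargs": {
  "motion": "0 -0.002 0 0.06 0 0 0; 0 -0.002 0 0.12 0 0 0; 0 -0.002 0 0.18 0 0 0; 0 -0.002 0 0.215 0 0 0; 0 -0.002 0 0.215 0 0 0"
}}

```text
time: 3.48
tool_pos: [0.594, -0.1669, 0.0631]
tool_rot: [-0.0, 1.0, 0.028, -0.001]
contact_force: [0.2, -0.5, 1.4]
gripper_width: -0.0
grasp_force: 0.0
```

Run:
```python
from h import *
f=grab_frame('wrist')
s=state();print(s['tool_pos'],s['contact_force'])
P=cloud(f);x,y,z=P[...,0],P[...,1],P[...,2]
m=(abs(x-.593)<.02)&(z>.064)&(z<.073)&(y<.03)&(y>-.119);q=P[m]
if len(q):
    q=q[np.abs(q[:,0]-np.median(q[:,0]))<.013]
    # crest line via per-slice mid
    ys=np.arange(-.115,.005,.01);xs=[np.mean(np.percentile(q[abs(q[:,1]-a)<.005,0],[3,97])) if (abs(q[:,1]-a)<.005).sum()>20 else np.nan for a in ys]
    print(np.round(xs,4));k=np.isfinite(xs);print(np.polyfit(ys[k],np.array(xs)[k],1))
for r in [(-.10,)]:
  yy=-.10;print(go((.592-.05*(yy+.06),yy,.057),np.radians(3)))
```

```text
[ 0.59503216 -0.1670846   0.06443116] [-0.57333114 -0.43744824  0.63437391]
[0.5936 0.593  0.5926 0.592  0.5914 0.5913 0.5911 0.5909 0.5903    nan
    nan    nan]
[-0.03897603  0.58887629]
(array([ 0.0055, -0.1341,  0.0148]), array([ 0.0002, -0.0003,  0.0026]))
```

{"fn": "jog_arm", "kwargs": {
  "motion": "0 -0.003 -0.03 0.013 0 0 0; 0 -0.004 -0.06 0.013 0 0 0; 0 -0.004 -0.09 0.013 0 0 0; 0 -0.005 -0.12 0.013 0 0 0; 0 -0.005 -0.135 0.013 0 0 0"
}}

```text
time: 4.15
tool_pos: [0.5889, -0.0981, 0.0578]
tool_rot: [0.0, 1.0, 0.029, 0.0]
contact_force: [0.1, -2.3, -0.0]
gripper_width: -0.004
grasp_force: 1.0
```

```bash
cat > bar.py <<'E'
from h import *
f=grab_frame('wrist');s=state();print(s['tool_pos'],s['contact_force'])
P=cloud(f);x,y,z=P[...,0],P[...,1],P[...,2]
m=(abs(x-.592)<.006)&(z>.064)&(z<.073)&(y<.06)&(y>-.14);q=P[m];print('bar y',len(q),np.percentile(q[:,1],[1,99]))
for c in ('wrist','scene','top'):
    if c!='wrist':grab_frame(c)
    for t in ('bar','end_stop'): print(c,t,[(round(d['p'],2),np.round(d['at'],4)) for d in place_of(c,t)])
E
python3 bar.py
```

```text
[ 0.58878315 -0.09746962  0.05764597] [-0.11006928 -0.49740493  0.38064618]
bar y 8877 [-0.10770991  0.02764694]
wrist bar [(0.67, array([ 0.5877, -0.0145,  0.0542]))]
wrist end_stop []
scene bar [(0.86, array([0.6932, 0.339 , 0.0123])), (0.66, array([ 0.2045, -0.3718,  0.0115])), (0.59, array([ 0.5935, -0.0174,  0.0562]))]
scene end_stop [(0.85, array([0.5827, 0.0571, 0.0594])), (0.34, array([7.824e-01, 6.940e-02, 4.000e-04]))]
top bar [(0.83, array([ 0.2084, -0.3663,  0.0129])), (0.63, array([ 0.5884, -0.0194,  0.0558])), (0.58, array([0.6897, 0.3371, 0.0126])), (0.38, array([ 0.5904, -0.0421,  0.0479]))]
top end_stop [(0.24, array([ 0.7523, -0.1452,  0.0042]))]
```

{"fn": "jog_arm", "kwargs": {
  "motion": "0 0.001 -0.005 0 0 0 0; 0 0.001 -0.01 0 0 0 0; 0 0.001 -0.014 0 0 0 0; 0 0.001 -0.017 0 0 0 0; 0 0.001 -0.020 0 0 0 0"
}}

```text
time: 5.22
tool_pos: [0.5885, -0.0889, 0.0573]
tool_rot: [0.0, 1.0, 0.029, 0.0]
contact_force: [-0.3, -1.6, -0.9]
gripper_width: 0.0
grasp_force: 0.6
```

{"fn": "jog_arm", "kwargs": {
  "motion": "0 0 -0.002 0 0 0 0; 0 0 -0.003 0 0 0 0; 0 0 -0.004 0 0 0 0; 0 0 -0.005 0 0 0 0; 0 0 -0.006 0 0 0 0"
}}

```text
time: 5.85
tool_pos: [0.5884, -0.0861, 0.0573]
tool_rot: [-0.0, 1.0, 0.029, -0.0]
contact_force: [0.0, -0.3, -0.7]
gripper_width: -0.002
grasp_force: 0.6
```

{"fn": "jog_arm", "kwargs": {
  "motion": "0 0 -0.002 0 0 0 0; 0 0 -0.003 0 0 0 0; 0 0 -0.004 0 0 0 0; 0 0 -0.005 0 0 0 0; 0 0 -0.006 0 0 0 0"
}}

```text
time: 6.48
tool_pos: [0.5882, -0.0831, 0.0573]
tool_rot: [0.0, 1.0, 0.029, 0.0]
contact_force: [0.1, -0.1, -1.2]
gripper_width: -0.003
grasp_force: 0.6
```

```bash
python3 bar.py
python3 - <<'E'
from h import *
f=grab_frame('scene');P=cloud(f);u,v=proj(f,(.587,.05,.07));u,v=int(u),int(v)
cv2.imwrite('pics/stop.png',cv2.resize(f['color'][v-50:v+50,u-90:u+50,::-1],None,fx=5,fy=5,interpolation=cv2.INTER_CUBIC))
E
```

```text
[ 0.58821173 -0.08297652  0.05730635] [ 0.42965117 -0.90557055 -0.97871428]
bar y 7851 [-0.09340391  0.0257407 ]
wrist bar [(0.89, array([ 0.5887, -0.003 ,  0.0555]))]
wrist end_stop []
scene bar [(0.83, array([0.6935, 0.3374, 0.011 ])), (0.78, array([ 0.5937, -0.0027,  0.0576])), (0.58, array([ 0.2073, -0.3727,  0.0108]))]
scene end_stop [(0.6, array([0.5796, 0.0586, 0.0573])), (0.34, array([ 0.491 , -0.3181,  0.0018]))]
top bar [(0.93, array([ 0.2098, -0.367 ,  0.0132])), (0.8, array([0.6911, 0.3354, 0.0102])), (0.45, array([ 0.5872, -0.0035,  0.0559]))]
top end_stop [(0.75, array([0.5881, 0.0618, 0.0582])), (0.47, array([0.7793, 0.0738, 0.0011]))]
```

{"fn": "jog_arm", "kwargs": {
  "motion": "0 0 -0.001 0 0 0 0; 0 0 -0.002 0 0 0 0; 0 0 -0.003 0 0 0 0; 0 0 -0.004 0 0 0 0; 0 0 -0.005 0 0 0 0"
}}

```text
time: 7.6
tool_pos: [0.5884, -0.0821, 0.0577]
tool_rot: [0.002, 1.0, 0.029, 0.0]
contact_force: [0.8, -8.3, -0.4]
gripper_width: 0.001
grasp_force: 3.9
```

{"fn": "jog_arm", "kwargs": {
  "motion": "0 0 -0.001 0 0 0 0; 0 0 -0.002 0 0 0 0; 0 0 -0.003 0 0 0 0; 0 0 -0.004 0 0 0 0; 0 0 -0.005 0 0 0 0"
}}

```text
time: 8.22
tool_pos: [0.5887, -0.0817, 0.0583]
tool_rot: [0.004, 1.0, 0.029, 0.001]
contact_force: [0.1, -14.3, -0.7]
gripper_width: -0.004
grasp_force: 7.1
```

Force rises to 14 N with no further motion, so the bar is against the stop. I'm backing off and going to the key.

{"fn": "jog_arm", "kwargs": {
  "motion": "0 0 0.04 0 0 0 0; 0 0 0.08 -0.02 0 0 0; 0 0 0.08 -0.14 0 0 0; 0 0 0.08 -0.26 0 0 0; 50 0 0.08 -0.36 0 0 0"
}}

```text
time: 8.85
tool_pos: [0.5906, -0.1187, 0.241]
tool_rot: [-0.0, 1.0, 0.028, 0.001]
contact_force: [0.1, 0.3, -0.5]
gripper_width: 0.199
grasp_force: 0.0
```

```bash
python3 bar.py
python3 - <<'E'
from h import *
f=grab_frame('wrist');save('w2.png',f)
s=state();print(s['tool_pos'],s['time'],s['joint_pos'],go((.4685,.318,.22),np.radians(157)))
P=cloud(f);x,y,z=P[...,0],P[...,1],P[...,2]
h=(abs(x-.585)<.025)&(abs(y-.022)<.025)&(z>.128)&(z<.15);q=P[h][:,:2].astype(np.float32)*1000
print(len(q),cv2.minAreaRect(q) if len(q)>9 else '',np.median(z[h]))
E
```

```text
[ 0.59377912 -0.11963009  0.24956222] [ 2.86095744 -0.21906789  5.01021665]
bar y 1603 [-0.06982432  0.05962485]
wrist bar [(0.8, array([ 0.5884, -0.0017,  0.0551]))]
wrist end_stop [(0.78, array([0.5844, 0.0609, 0.0572])), (0.19, array([ 0.7224,  0.1943, -0.0012]))]
scene bar [(0.88, array([0.692 , 0.3369, 0.0146])), (0.87, array([ 0.2082, -0.3708,  0.0105])), (0.68, array([ 0.594 , -0.0028,  0.0566])), (0.51, array([0.7838, 0.0699, 0.0009])), (0.48, array([ 0.5922, -0.0391,  0.0504])), (0.24, array([ 4.217e-01, -7.000e-04, -3.000e-04]))]
scene end_stop [(0.84, array([0.5823, 0.0592, 0.0606])), (0.53, array([ 0.7564, -0.1425,  0.0018]))]
top bar [(0.59, array([ 0.5869, -0.0045,  0.0545])), (0.58, array([ 0.211 , -0.3682,  0.0135]))]
top end_stop [(0.95, array([0.5886, 0.0595, 0.0564]))]
[ 0.58944707 -0.11781212  0.23533255] 9.35 [-3.21102772e-01 -3.62246139e-03  1.66347803e+00  1.67898382e-04
  1.48504399e+00  1.19241876e+00] (array([-0.1915, -0.884 ,  0.0325]), array([-3.0000e-03, -6.0000e-04, -1.7886e+00]))
915 ((586.0994262695312, 19.590599060058594), (18.720808029174805, 19.985998153686523), 67.23081970214844) 0.1387576584961388
```

View pics/w2.png

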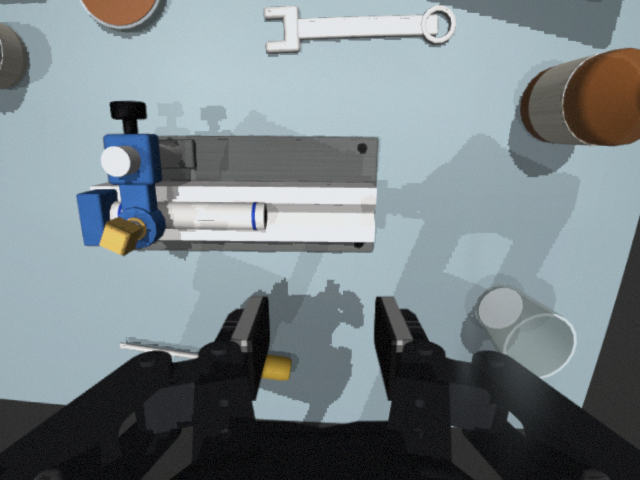

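The wrist view shows the bar ending against the blue stop at (95,218), with the rear end at (265,215). The brass head is at (123,235), at yaw about 67° mod 90. Next is the key.

{"fn": "jog_arm", "kwargs": {
  "motion": "100 -0.024 -0.11 0 0 0 -0.12; 100 -0.048 -0.22 0 0 0 -0.24; 100 -0.072 -0.33 0 0 0 -0.36; 100 -0.096 -0.44 0 0 0 -0.48; 100 -0.12 -0.55 0 0 0 -0.6"
}}

```text
time: 9.98
tool_pos: [0.5135, 0.1547, 0.2365]
tool_rot: [-0.0, 0.886, 0.463, -0.0]
contact_force: [0.8, -0.3, -0.5]
gripper_width: 1.002
grasp_force: 0.0
```

Run:
```python
from h import *
s=state();print(s['tool_pos'],s['time'],go((.4685,.318,.235),np.radians(157)))
```

```text
[0.51351996 0.15469612 0.23650091] 9.975 (array([ 0.2167, -0.2604,  0.0031]), array([-8.0000e-04, -2.0000e-04, -1.1847e+00]))
```

{"fn": "jog_arm", "kwargs": {
  "motion": "100 0.05 -0.06 0 0 0 -0.12; 100 0.1 -0.12 0 0 0 -0.24; 100 0.15 -0.18 0 0 0 -0.36; 100 0.19 -0.23 0 0 0 -0.48; 100 0.217 -0.26 0 0 0 -0.6"
}}

```text
time: 10.6
tool_pos: [0.4697, 0.3179, 0.2363]
tool_rot: [-0.0, 0.596, 0.803, -0.001]
contact_force: [1.1, -0.1, 0.5]
gripper_width: 0.999
grasp_force: 0.0
```

{"fn": "jog_arm", "kwargs": {
  "motion": "100 0 0 0 0 0 -0.12; 100 0 0 0 0 0 -0.24; 100 0 0 0 0 0 -0.36; 100 0 0 0 0 0 -0.48; 100 0 0 0 0 0 -0.58"
}}

```text
time: 11.22
tool_pos: [0.4703, 0.3165, 0.2362]
tool_rot: [-0.001, 0.203, 0.979, -0.001]
contact_force: [-0.8, 0.7, -0.5]
gripper_width: 1.001
grasp_force: 0.0
```

```bash
cat > key.py <<'E'
from h import *
f=grab_frame('wrist');save('w3.png',f)
s=state();print(s['tool_pos'],s['tool_rot'],s['time'])
P=cloud(f);x,y,z=P[...,0],P[...,1],P[...,2]
for t in ('key','key_grip','key_stand'): print(t,[(round(d['p'],2),np.round(d['at'],4)) for d in place_of('wrist',t)])
w=(abs(x-.468)<.06)&(abs(y-.318)<.06)
for n,m in (('grip',w&(z>.118)&(z<.135)),('stand',w&(abs(z-.045)<.006))):
    q=P[m];print(n,len(q))
    if len(q)>20:
        q=(q[:,:2]*1000).astype(np.float32);q=q[np.abs(q-np.median(q,0)).max(1)<70];print(cv2.minAreaRect(q),np.median(z[m]))
E
python3 key.py
```

```text
[0.47033993 0.31649636 0.23621739] [-7.75685426e-04  2.01733058e-01  9.79440084e-01 -5.42151531e-04] 11.275
key [(0.81, array([0.4706, 0.3233, 0.0108]))]
key_grip [(0.95, array([0.4694, 0.3197, 0.1013]))]
key_stand [(0.97, array([0.4672, 0.3218, 0.0011]))]
grip 1384
((468.6688537597656, 317.67254638671875), (26.02630615234375, 26.595186233520508), 67.31880187988281) 0.12500416725533756
stand 7810
((468.08111572265625, 317.8156433105469), (90.32980346679688, 89.9710922241211), 66.52143096923828) 0.04574427900370845
```

View pics/w3.png

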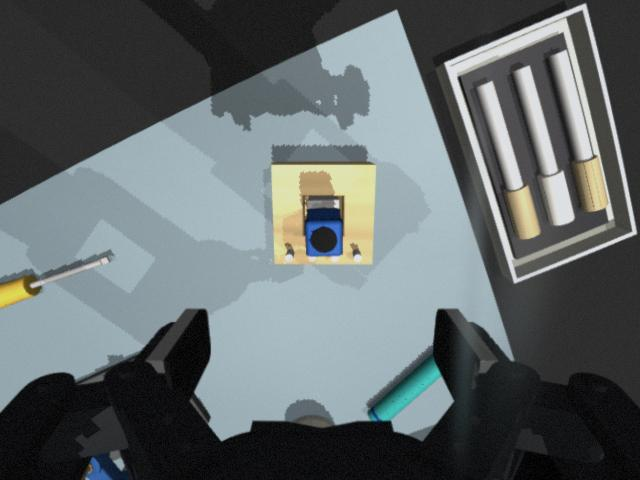

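The key stands in the pocket with its grip at (323,235), square to the tool. I'm descending onto it.

Run:
```python
from h import *
print(go((.4687,.3178,.080),np.radians(157)))
```

```text
(array([0.0041, 0.0011, 0.3133]), array([-0.0006, -0.0005, -0.0102]))
```

{"fn": "jog_arm", "kwargs": {
  "motion": "100 0.004 0.001 0.08 0 0 -0.01; 100 0.004 0.001 0.16 0 0 -0.01; 100 0.004 0.001 0.24 0 0 -0.01; 100 0.004 0.001 0.29 0 0 -0.01; 100 0.004 0.001 0.313 0 0 -0.01"
}}

```text
time: 12.05
tool_pos: [0.468, 0.3173, 0.0787]
tool_rot: [-0.001, 0.199, 0.98, -0.001]
contact_force: [1.2, -0.9, -0.1]
gripper_width: 0.998
grasp_force: 0.0
```

{"fn": "jog_arm", "kwargs": {
  "motion": "60 0 0 0 0 0 0; 30 0 0 0 0 0 0; 15 0 0 0 0 0 0; 15 0 0 0 0 0 0; 15 0 0 0 0 0 0"
}}

```text
time: 12.68
tool_pos: [0.4701, 0.3184, 0.0824]
tool_rot: [0.001, 0.198, 0.98, 0.001]
contact_force: [0.5, 0.4, 5.7]
gripper_width: 0.298
grasp_force: 59.4
```

{"fn": "jog_arm", "kwargs": {
  "motion": "15 0 0 -0.04 0 0 0; 15 0 0 -0.09 0 0 0; 15 0 0 -0.17 0 0 0; 15 0 0 -0.25 0 0 0; 15 0 0 -0.31 0 0 0"
}}

```text
time: 13.3
tool_pos: [0.4692, 0.318, 0.2385]
tool_rot: [0.001, 0.198, 0.98, 0.001]
contact_force: [0.4, 0.4, -0.9]
gripper_width: 0.292
grasp_force: 58.9
```

Run:
```python
from h import *
f=grab_frame('wrist')
s=state();print(s['tool_pos'],s['time'],s['contact_force'],s['gripper_width'],go((.5865,.020,.24),np.radians(157)))
```

```text
[0.47092342 0.31890554 0.24324281] 13.35 [1.77436857 0.0331219  3.7020293 ] 0.29531839701237605 (array([-0.4453, -0.461 ,  0.0059]), array([0.0045, 0.0038, 0.0015]))
```

{"fn": "jog_arm", "kwargs": {
  "motion": "15 -0.08 -0.083 0 0 0 0; 15 -0.17 -0.175 0 0 0 0; 15 -0.26 -0.27 0 0 0 0; 15 -0.35 -0.36 0 0 0 0; 15 -0.41 -0.42 0 0 0 0"
}}

```text
time: 13.98
tool_pos: [0.5764, 0.0424, 0.2352]
tool_rot: [-0.0, 0.199, 0.98, -0.0]
contact_force: [0.5, 0.4, -1.6]
gripper_width: 0.294
grasp_force: 59.2
```

```bash
cat > fit.py <<'E'
from h import *
import sys
s=state();print(s['tool_pos'],s['tool_rot'],s['time'],s['contact_force'],s['gripper_width'])
for c in ('wrist','scene','top'):
    f=grab_frame(c);P=cloud(f);save(c+'_k.png',f);x,y,z=P[...,0],P[...,1],P[...,2]
    for t in ('screw_top','screw_head','key','key_grip'): print(c,t,[(round(d['p'],2),np.round(d['at'],4)) for d in place_of(c,t)])
    h=(abs(x-.586)<.016)&(abs(y-.02)<.016)&(z>.13)&(z<.146);q=P[h][:,:2].astype(np.float32)*1000
    if len(q)>20:print('head',len(q),cv2.minAreaRect(q),np.median(z[h]))
print(go((.5865,.020,.24),np.radians(157)))
E
python3 fit.py
```

```text
[0.57635487 0.04241157 0.23521769] [-4.19695967e-04  1.98966997e-01  9.80006099e-01 -6.33650786e-05] 13.975 [ 0.4540138   0.43423778 -1.64615233] 0.2942339269719209
wrist screw_top [(0.67, array([0.5856, 0.0228, 0.1405]))]
wrist screw_head [(0.71, array([0.5898, 0.0203, 0.1163]))]
wrist key [(0.81, array([0.5757, 0.0434, 0.1647])), (0.38, array([0.5743, 0.0423, 0.2499]))]
wrist key_grip [(0.76, array([0.5739, 0.0453, 0.2546]))]
head 224 ((583.5965576171875, 14.645909309387207), (5.9957499504089355, 17.802358627319336), 66.1487808227539) 0.13889537747350583
scene screw_top [(0.75, array([4.209e-01, 9.000e-04, 3.000e-04])), (0.47, array([0.5839, 0.0246, 0.1408]))]
scene screw_head [(0.4, array([0.5889, 0.0237, 0.1156]))]
scene key [(0.96, array([0.5734, 0.049 , 0.1665]))]
scene key_grip [(0.67, array([0.5677, 0.0483, 0.2537]))]
head 73 ((588.5729370117188, 19.809532165527344), (16.4105167388916, 20.08107566833496), 65.14956665039062) 0.13646787939010152
top screw_top [(0.58, array([0.5783, 0.046 , 0.2514]))]
top screw_head []
top key [(0.63, array([0.5733, 0.0435, 0.1691]))]
top key_grip [(0.52, array([0.5738, 0.0447, 0.2483])), (0.47, array([0.5726, 0.0423, 0.1667]))]
(array([-0.0383, -0.0384, -0.0082]), array([0.    , 0.0001, 0.0018]))
```

View pics/wrist_k.png

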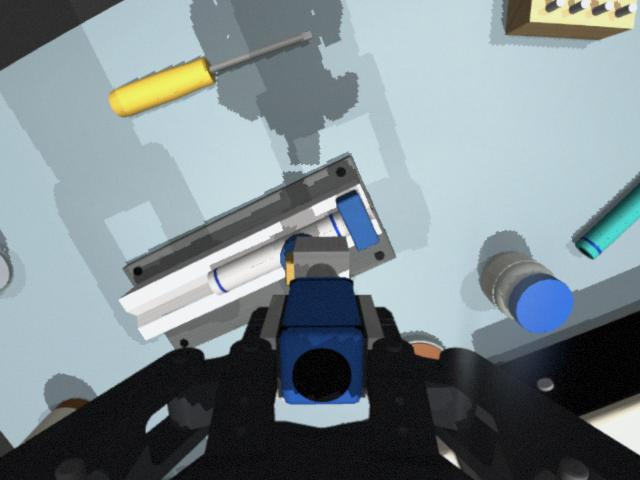

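```bash
cat > sock.py <<'E'
from h import *
s=state();q=s['tool_rot'];M=R.from_quat([q[1],q[2],q[3],q[0]]).as_matrix()
f=grab_frame('wrist');P=(cloud(f)-s['tool_pos'])@M*1000
ok=(abs(P[...,0])<30)&(abs(P[...,1])<22)&(P[...,2]>-60)&(P[...,2]<85)
for a in range(-55,80,8):
    m=ok&(abs(P[...,2]-a)<4);q=P[m]
    if len(q)>30: print(a,len(q),'x',np.round(np.percentile(q[:,0],[2,98]),1),'y',np.round(np.percentile(q[:,1],[2,98]),1))
print(s['tool_pos'],s['tool_rot'],s['contact_force'])
E
python3 sock.py
```

```text
-55 1105 x [11.  12.4] y [-21.6  21.6]
-47 3853 x [-7.2 13.5] y [-20.8  20.6]
-39 4976 x [-10.6  14. ] y [-17.7  16.2]
-31 1312 x [ 7.  14.2] y [-19.6  20.5]
-23 1188 x [ 6.8 14.2] y [-19.9  21.3]
-15 988 x [ 6.5 14.1] y [-19.9  21.1]
-7 784 x [ 6.6 14.2] y [-19.6  20.8]
1 465 x [11.7 14.2] y [-13.5  11.7]
9 79 x [12.9 14.1] y [-12.1   9.6]
25 119 x [6.3 9.1] y [-6.6  4.5]
33 160 x [4. 9.] y [-8.   5.9]
41 1281 x [ 1.7 15.1] y [-14.6  12.5]
49 231 x [14.4 15.2] y [-14.5  12.4]
57 204 x [14.4 15.2] y [-14.5  12.1]
65 177 x [14.6 15.2] y [-14.4  12.4]
[0.57628498 0.04510978 0.23587636] [4.47062440e-05 1.98016713e-01 9.80198643e-01 9.76039029e-06] [-1.40286376 -0.12796598 -0.56445453]
```

{"fn": "jog_arm", "kwargs": {
  "motion": "15 -0.01 -0.01 -0.004 0 0 0; 15 -0.02 -0.02 -0.008 0 0 0; 15 -0.03 -0.03 -0.008 0 0 0; 15 -0.0383 -0.0385 -0.008 0 0 0; 15 -0.0383 -0.0385 -0.008 0 0 0"
}}

```text
time: 15.4
tool_pos: [0.5866, 0.019, 0.2397]
tool_rot: [-0.0, 0.199, 0.98, 0.0]
contact_force: [0.3, 0.8, -0.6]
gripper_width: 0.298
grasp_force: 59.3
```

```bash
python3 sock.py; python3 fit.py
```

```text
-55 1087 x [10.9 12.5] y [-21.6  21.6]
-47 3852 x [-7.3 13.4] y [-20.9  20.7]
-39 4990 x [-10.5  14. ] y [-17.6  16.3]
-31 1309 x [ 7.  14.2] y [-19.7  20.6]
-23 1177 x [ 6.8 14.2] y [-19.7  21.3]
-15 995 x [ 6.6 14.2] y [-19.9  21.1]
-7 762 x [ 6.8 14.2] y [-19.5  20.7]
1 489 x [11.9 14.2] y [-13.4  11.7]
9 72 x [13.  14.2] y [-12.1   9.6]
25 118 x [6.7 9. ] y [-6.1  4.2]
33 153 x [4.1 9. ] y [-8.   5.9]
41 1292 x [ 1.7 15.1] y [-14.6  12.5]
49 227 x [14.5 15.2] y [-14.5  12.5]
57 207 x [14.5 15.3] y [-14.5  12.1]
65 178 x [14.6 15.2] y [-14.5  12.4]
[0.5866284  0.01900527 0.23967525] [-1.21274160e-04  1.98735867e-01  9.80053080e-01  1.94532149e-05] [ 0.27592936  0.78771771 -0.58767216]
[0.58650297 0.01930169 0.23966453] [-1.71289563e-04  1.98566358e-01  9.80087429e-01  5.08571696e-05] 15.45 [ 0.28344909 -0.06280223 -2.31182067] 0.2932490960680789
wrist screw_top [(0.66, array([0.5836, 0.0237, 0.1401]))]
wrist screw_head [(0.8, array([0.5867, 0.0204, 0.1182]))]
wrist key [(0.66, array([0.5838, 0.0229, 0.1701]))]
wrist key_grip [(0.84, array([0.5839, 0.0228, 0.2583]))]
head 183 ((579
[... 192 characters left out ...]
.66, array([0.5861, 0.0208, 0.1168])), (0.23, array([ 0.5917, -0.0384,  0.0496]))]
scene key [(0.72, array([0.5827, 0.0254, 0.1703])), (0.49, array([ 0.5916, -0.0387,  0.0486])), (0.22, array([ 0.7822,  0.0728, -0.0016]))]
scene key_grip [(0.65, array([0.5794, 0.0196, 0.2595]))]
head 72 ((588.2481689453125, 19.946548461914062), (16.376388549804688, 19.050779342651367), 64.83846282958984) 0.13646102721352948
top screw_top [(0.33, array([0.5883, 0.0182, 0.1698]))]
top screw_head []
top key [(0.49, array([0.5826, 0.0144, 0.1702]))]
top key_grip [(0.61, array([0.5815, 0.0182, 0.253 ])), (0.31, array([0.5867, 0.0627, 0.0555]))]
(array([ 0.0003,  0.0007, -0.0004]), array([0.    , 0.    , 0.0015]))
```

{"fn": "jog_arm", "kwargs": {
  "motion": "15 0 0.002 0.02 0 0 0; 15 0 0.002 0.04 0 0 0; 15 0 0.002 0.055 0 0 0; 15 0 0.002 0.06 0 0 0; 15 0 0.002 0.06 0 0 0"
}}

```text
time: 16.82
tool_pos: [0.5868, 0.0205, 0.2095]
tool_rot: [-0.0, 0.198, 0.98, -0.0]
contact_force: [-0.2, -0.2, -1.7]
gripper_width: 0.294
grasp_force: 59.3
```

{"fn": "jog_arm", "kwargs": {
  "motion": "15 0 0 0.003 0 0 0; 15 0 0 0.006 0 0 0; 15 0 0 0.009 0 0 0; 15 0 0 0.012 0 0 0; 15 0 0 0.014 0 0 0"
}}

```text
time: 17.45
tool_pos: [0.5869, 0.0205, 0.2026]
tool_rot: [-0.0, 0.198, 0.98, -0.0]
contact_force: [-0.0, -0.4, -2.8]
gripper_width: 0.297
grasp_force: 59.3
```

{"fn": "jog_arm", "kwargs": {
  "motion": "15 0 0 0.005 0 0 0; 15 0 0 0.01 0 0 0; 15 0 0 0.015 0 0 0; 15 0 0 0.02 0 0 0; 15 0 0 0.024 0 0 0"
}}

```text
time: 18.08
tool_pos: [0.5868, 0.0205, 0.1906]
tool_rot: [-0.0, 0.198, 0.98, -0.0]
contact_force: [-0.4, -0.0, -1.1]
gripper_width: 0.295
grasp_force: 59.3
```

{"fn": "jog_arm", "kwargs": {
  "motion": "15 0 0 0.002 0 0 0; 15 0 0 0.004 0 0 0; 15 0 0 0.006 0 0 0; 15 0 0 0.008 0 0 0; 15 0 0 0.010 0 0 0"
}}

```text
time: 18.7
tool_pos: [0.5873, 0.0204, 0.1872]
tool_rot: [0.001, 0.198, 0.98, 0.0]
contact_force: [-2.5, -1.4, 7.4]
gripper_width: 0.298
grasp_force: 60.0
```

The key is seated, with the roof touching at TCP z of about 0.1875. I'm turning clockwise and following the screw down.

{"fn": "jog_arm", "kwargs": {
  "motion": "15 0 0 0.0003 0 0 0.12; 15 0 0 0.0009 0 0 0.24; 15 0 0 0.0015 0 0 0.36; 15 0 0 0.0021 0 0 0.48; 15 0 0 0.0027 0 0 0.6"
}}

```text
time: 19.32
tool_pos: [0.5873, 0.02, 0.186]
tool_rot: [0.001, 0.607, 0.795, -0.0]
contact_force: [-2.1, -0.3, 5.2]
gripper_width: 0.299
grasp_force: 60.1
```

Run:
```python
from h import *
s=state();print(s['ft_torque'],s['joint_pos'],s['tool_pos'],s['contact_force'])
```

```text
[-0.28901693  0.56748173  0.0164521 ] [-9.20367535e-02 -4.27884468e-03  1.74748164e+00 -1.23886311e-03
  1.39726693e+00 -3.57521897e-01] [0.58725077 0.01997108 0.18598469] [-2.14619799 -0.28425894  5.24285437]
```

{"fn": "jog_arm", "kwargs": {
  "motion": "15 0 0 0.0006 0 0 0.12; 15 0 0 0.0012 0 0 0.24; 15 0 0 0.0018 0 0 0.36; 15 0 0 0.0024 0 0 0.48; 15 0 0 0.0028 0 0 0.6"
}}

```text
time: 19.95
tool_pos: [0.5867, 0.0201, 0.1845]
tool_rot: [0.0, 0.892, 0.451, -0.001]
contact_force: [-3.6, -0.1, 6.5]
gripper_width: 0.298
grasp_force: 60.3
```

Run:
```python
from h import *
s=state();print(s['ft_torque'],s['joint_pos'],s['tool_pos'],s['contact_force'])
```

```text
[-0.22260343  0.97775494  0.01187684] [-9.19924448e-02 -3.32336810e-03  1.74900549e+00 -1.14041147e-03
  1.39640432e+00  5.42484072e-01] [0.58671523 0.02007369 0.18453766] [-3.63123272 -0.1028805   6.48562303]
```

{"fn": "jog_arm", "kwargs": {
  "motion": "15 0 0 -0.02 0 0 0; 15 0 0 -0.05 0 0 0; 15 0 0 -0.09 0 0 0; 15 -0.06 0 -0.11 0 0 0; 15 -0.14 0 -0.12 0 0 0"
}}

```text
time: 20.58
tool_pos: [0.5464, -0.0363, 0.2459]
tool_rot: [0.001, 0.89, 0.455, 0.002]
contact_force: [-0.0, -0.6, -1.1]
gripper_width: 0.291
grasp_force: 59.4
```

```bash
cat > head.py <<'E'
from h import *
H=np.array([.5866,.0202]);YV=np.array([-.045,.999]);XV=np.array([.999,.045])
zs=[];
for k in range(2):
    f=grab_frame('wrist');P=cloud(f)
    if k==0: save('w_h%d.png'%int(state()['time']*10),f)
    d=P[...,:2]-H;cx=d@XV;cy=d@YV+.06;z=P[...,2]
    def st(n,m,fn=np.median):
        q=z[m];print(n,len(q),np.round(fn(q)*1000,2) if len(q) else '',end=' | ')
    crest=lambda q:np.median(q)
    hd=np.hypot(d[...,0],d[...,1])<.012
    m=hd&(z>.125)&(z<.15)
    if m.sum()>30:
        q=P[m&(z>np.median(z[m])-.003)];print('hc',np.round(cv2.minAreaRect((q[:,:2]*1000).astype(np.float32)),2) if 0 else cv2.minAreaRect((q[:,:2]*1000).astype(np.float32)))
    st('head',hd&(np.hypot(d[...,0],d[...,1])<.0055)&(z>.125)&(z<.15))
    st('bar69',(abs(cx)<.0015)&(cy>-.025)&(cy<.03)&(z>.06)&(z<.075))
    st('sh50',(abs(abs(cx)-.018)<.003)&(cy>-.12)&(cy<-.04)&(abs(z-.05)<.006))
    st('stop80',(abs(cx)<.018)&(abs(cy-.11)<.006)&(abs(z-.08)<.008))
    st('col122',(abs(cx-.05)<.006)&(abs(cy-.06)<.006)&(abs(z-.122)<.01))
    st('bench0',(abs(z)<.008)&(abs(cx)>.07)&(abs(cx)<.12)&(abs(cy)<.15));print()
E
python3 head.py; ls pics
```

```text
hc ((586.3616943359375, 19.841758728027344), (17.307878494262695, 17.8492488861084), 61.877716064453125)
head 236 137.16 | bar69 234 69.62 | sh50 1032 50.91 | stop80 795 80.8 | col122 352 122.85 | bench0 21370 1.6 | 
hc ((586.3313598632812, 19.874099731445312), (17.576923370361328, 17.62462615966797), 60.52714920043945)
head 241 137.06 | bar69 237 69.55 | sh50 1041 50.95 | stop80 803 80.85 | col122 356 122.8 | bench0 21296 1.6 | 
crop1.png
scene1.png
scene_k.png
stop.png
top1.png
top_k.png
w1.png
w2.png
w3.png
w_h206.png
wrist_k.png
```

Using the known surfaces as a reference, the head top is at about 136.3 mm, which leaves a gap of about 0.8 mm. The target is 134.7 mm, another 1.0 rad. I'm refitting the key.

Run:
```python
from h import *
s=state();print(s['tool_pos'],go((.5868,.0204,.214),np.radians(57)))
```

```text
[ 0.54546703 -0.03810534  0.24579757] (array([ 0.1432, -0.0024,  0.0637]), array([ 0.0023, -0.0005, -0.0363]))
```

{"fn": "jog_arm", "kwargs": {
  "motion": "15 0.05 0 0.01 0 0 -0.02; 15 0.1 -0.001 0.03 0 0 -0.036; 15 0.13 -0.002 0.05 0 0 -0.036; 15 0.143 -0.002 0.06 0 0 -0.036; 15 0.143 -0.002 0.063 0 0 -0.036"
}}

```text
time: 21.3
tool_pos: [0.5869, 0.0225, 0.2111]
tool_rot: [-0.0, 0.878, 0.478, -0.0]
contact_force: [-0.8, 0.7, -0.1]
gripper_width: 0.296
grasp_force: 59.3
```

{"fn": "jog_arm", "kwargs": {
  "motion": "15 0 0 0.005 0 0 0; 15 0 0 0.01 0 0 0; 15 0 0 0.016 0 0 0; 15 0 0 0.022 0 0 0; 15 0 0 0.028 0 0 0"
}}

```text
time: 21.92
tool_pos: [0.5868, 0.0213, 0.1977]
tool_rot: [0.001, 0.879, 0.478, -0.001]
contact_force: [-2.5, -3.7, 0.6]
gripper_width: 0.299
grasp_force: 59.6
```

{"fn": "jog_arm", "kwargs": {
  "motion": "15 -0.0006 0.0005 0.006 0 0 0; 15 -0.0006 0.0008 0.012 0 0 0; 15 -0.0006 0.0008 0.018 0 0 0; 15 -0.0006 0.0008 0.024 0 0 0; 15 -0.0006 0.0008 0.027 0 0 0"
}}

```text
time: 22.55
tool_pos: [0.587, 0.0213, 0.1845]
tool_rot: [0.0, 0.878, 0.478, -0.001]
contact_force: [-4.2, -4.8, 7.4]
gripper_width: 0.294
grasp_force: 60.5
```

Run:
```python
from h import *
s=state();print(s['tool_pos'],s['contact_force'],s['ft_torque'],go((.5867,.0202,.184),np.radians(-3.6)))
```

```text
[0.58695741 0.02126678 0.18447077] [-4.16484205 -4.84446173  7.43068917] [-1.08930599  1.09641487  0.03235664] (array([-0.0021,  0.0007,  0.0009]), array([5.00e-04, 9.00e-04, 7.06e-01]))
```

{"fn": "jog_arm", "kwargs": {
  "motion": "15 -0.001 0 0.0002 0 0 0.12; 15 -0.0015 0.0002 0.0008 0 0 0.24; 15 -0.002 0.0004 0.0012 0 0 0.36; 15 -0.002 0.0004 0.0018 0 0 0.48; 15 -0.002 0.0004 0.0022 0 0 0.56"
}}

```text
time: 23.18
tool_pos: [0.5866, 0.0211, 0.1833]
tool_rot: [-0.0, 0.997, 0.076, -0.0]
contact_force: [-3.5, -2.6, 3.9]
gripper_width: 0.293
grasp_force: 60.0
```

Run:
```python
from h import *
s=state();print(s['tool_pos'],s['contact_force'],s['ft_torque'],go((.5867,.0202,.184),np.radians(-3.6)))
```

```text
[0.58662184 0.02109029 0.18326486] [-3.52174198 -2.59058342  3.90904561] [-0.61683922  0.81652559  0.06847715] (array([-0.0001,  0.0018, -0.0015]), array([-0.0003,  0.0003,  0.1433]))
```

{"fn": "jog_arm", "kwargs": {
  "motion": "15 0 0.0005 0.0004 0 0 0.05; 15 0 0.001 0.0008 0 0 0.1; 15 0 0.001 0.001 0 0 0.143; 15 0 0.001 0.001 0 0 0.143; 15 0 0.001 0.001 0 0 0.143"
}}

```text
time: 23.8
tool_pos: [0.5868, 0.021, 0.1829]
tool_rot: [-0.001, 1.0, -0.029, -0.0]
contact_force: [-4.3, -0.4, 5.4]
gripper_width: 0.3
grasp_force: 60.2
```

{"fn": "jog_arm", "kwargs": {
  "motion": "15 0 0 -0.02 0 0 0; 15 0 0 -0.05 0 0 0; 15 0 0 -0.09 0 0 0; 15 -0.06 0 -0.11 0 0 0; 15 -0.14 0 -0.12 0 0 0"
}}

```text
time: 24.42
tool_pos: [0.5177, 0.0244, 0.2453]
tool_rot: [-0.0, 1.0, -0.029, 0.002]
contact_force: [-0.5, -0.3, -0.2]
gripper_width: 0.294
grasp_force: 59.4
```

```bash
python3 head.py;python3 head.py
```

```text
hc ((586.4859619140625, 19.742950439453125), (18.005247116088867, 17.753725051879883), 1.1055212020874023)
head 231 135.43 | bar69 264 69.49 | sh50 1326 50.83 | stop80 714 80.84 | col122 365 122.72 | bench0 27190 1.63 | 
hc ((586.2553100585938, 19.818763732910156), (17.589515686035156, 17.669050216674805), 0.6522903442382812)
head 243 135.42 | bar69 261 69.63 | sh50 1344 50.84 | stop80 734 80.81 | col122 374 122.75 | bench0 26387 1.64 | 
hc ((586.2610473632812, 19.75084686279297), (17.426002502441406, 17.937593460083008), 0.5754614472389221)
head 238 135.31 | bar69 265 69.66 | sh50 1342 50.8 | stop80 726 80.8 | col122 374 122.83 | bench0 26833 1.63 | 
hc ((586.23095703125, 19.85552978515625), (17.36724281311035, 17.891664505004883), 0.20736317336559296)
head 235 135.37 | bar69 264 69.53 | sh50 1329 50.85 | stop80 722 80.8 | col122 371 122.79 | bench0 27104 1.63 |
```

The head top now reads 134.6 mm corrected, so the foot gives about 0.8 mm (about 4 N), as wanted. I'm returning the key.

Run:
```python
from h import *
s=state();print(s['tool_pos'],go((.4685,.318,.25),np.radians(-23)))
```

```text
[0.51762044 0.02448283 0.24420805] (array([-0.1321, -0.5803, -0.012 ]), array([-0.0005, -0.0025,  0.2289]))
```

{"fn": "jog_arm", "kwargs": {
  "motion": "15 -0.022 -0.1 -0.01 0 0 0.05; 15 -0.048 -0.21 -0.012 0 0 0.1; 15 -0.075 -0.33 -0.012 0 0 0.15; 15 -0.1 -0.45 -0.012 0 0 0.2; 15 -0.123 -0.54 -0.012 0 0 0.229"
}}

```text
time: 25.25
tool_pos: [0.4718, 0.3004, 0.249]
tool_rot: [-0.001, 0.98, -0.2, 0.001]
contact_force: [0.1, -0.5, -2.2]
gripper_width: 0.295
grasp_force: 59.6
```

```bash
python3 - <<'E'
from h import *
f=grab_frame('wrist');s=state();print(s['tool_pos'],s['tool_rot'],s['time'])
P=cloud(f);x,y,z=P[...,0],P[...,1],P[...,2]
m=(abs(x-.468)<.07)&(abs(y-.318)<.07)&(abs(z-.045)<.006);q=(P[m][:,:2]*1000).astype(np.float32);print(len(q),cv2.minAreaRect(q))
print(go((.4685,.318,.125),np.radians(-23)))
E
python3 sock.py | sed -n '/^[1-9]/p'
```

```text
[0.47028451 0.30459093 0.24885897] [-2.52923808e-03  9.80143768e-01 -1.98270818e-01 -6.92491305e-04] 25.3
5851 ((468.2776794433594, 317.81787109375), (90.64362335205078, 90.32763671875), 66.46013641357422)
(array([-0.0131, -0.0222,  0.2479]), array([-0.0031,  0.0016,  0.0015]))
1 464 x [11.8 14.6] y [-11.6  13.4]
9 71 x [13.3 14.5] y [-10.4  11.1]
25 122 x [6.6 9.3] y [-4.8  6.1]
33 167 x [4.5 9.3] y [-6.3  7.6]
41 1279 x [ 2.1 15.3] y [-12.9  14.2]
49 223 x [14.7 15.4] y [-12.7  14.2]
57 203 x [14.7 15.5] y [-12.6  13.8]
65 182 x [14.7 15.5] y [-12.7  14.1]
```

{"fn": "jog_arm", "kwargs": {
  "motion": "15 -0.008 -0.015 0.03 0 0 0; 15 -0.015 -0.023 0.1 0 0 0; 15 -0.015 -0.023 0.17 0 0 0; 15 -0.015 -0.023 0.22 0 0 0; 15 -0.015 -0.023 0.235 0 0 0"
}}

```text
time: 25.98
tool_pos: [0.468, 0.3094, 0.1277]
tool_rot: [0.002, 0.98, -0.2, -0.002]
contact_force: [-0.3, 0.6, -1.3]
gripper_width: 0.295
grasp_force: 59.8
```

Run:
```python
from h import *
grab_frame('wrist');s=state();print(s['tool_pos'],s['time'],s['contact_force'],go((.468,.3178,.084),np.radians(-23)))
```

```text
[0.46816428 0.30972911 0.12816632] 26.025 [-0.17330676 -0.01116063 -1.99588753] (array([-0.0064, -0.015 ,  0.0883]), array([ 0.002 ,  0.0017, -0.0012]))
```

{"fn": "jog_arm", "kwargs": {
  "motion": "15 -0.006 -0.015 0 0 0 0; 15 -0.006 -0.015 0 0 0 0; 15 -0.006 -0.015 0.01 0 0 0; 15 -0.006 -0.015 0.02 0 0 0; 15 -0.006 -0.015 0.03 0 0 0"
}}

```text
time: 26.65
tool_pos: [0.4689, 0.3191, 0.1155]
tool_rot: [0.0, 0.98, -0.2, -0.0]
contact_force: [-0.7, 0.2, -1.2]
gripper_width: 0.298
grasp_force: 59.8
```

{"fn": "jog_arm", "kwargs": {
  "motion": "15 0 0.002 0.01 0 0 0; 15 0 0.002 0.02 0 0 0; 15 0 0.002 0.035 0 0 0; 15 0 0.002 0.05 0 0 0; 15 0 0.002 0.058 0 0 0"
}}

```text
time: 27.28
tool_pos: [0.4683, 0.3181, 0.0861]
tool_rot: [0.0, 0.98, -0.2, -0.0]
contact_force: [-1.0, 0.3, -0.6]
gripper_width: 0.295
grasp_force: 59.8
```

{"fn": "jog_arm", "kwargs": {
  "motion": "15 0 0 0.003 0 0 0; 15 0 0 0.005 0 0 0; 15 0 0 0.007 0 0 0; 15 0 0 0.009 0 0 0; 15 0 0 0.010 0 0 0"
}}

```text
time: 27.9
tool_pos: [0.4688, 0.3183, 0.0824]
tool_rot: [-0.0, 0.98, -0.199, 0.0]
contact_force: [-0.9, -0.5, 1.8]
gripper_width: 0.291
grasp_force: 60.2
```

Contact with the floor, so I'm releasing the key slowly and then rising.

{"fn": "jog_arm", "kwargs": {
  "motion": "40 0 0 0 0 0 0; 60 0 0 0 0 0 0; 100 0 0 0 0 0 0; 100 0 0 0 0 0 0; 100 0 0 0 0 0 0"
}}

```text
time: 28.52
tool_pos: [0.4687, 0.3182, 0.0819]
tool_rot: [-0.0, 0.98, -0.2, 0.0]
contact_force: [0.6, -0.1, 0.0]
gripper_width: 0.998
grasp_force: 0.0
```

{"fn": "jog_arm", "kwargs": {
  "motion": "100 0 0 -0.04 0 0 0; 100 0 0 -0.12 0 0 0; 100 0 0 -0.22 0 0 0; 100 0 0 -0.31 0 0 0; 100 0 0 -0.34 0 0 0"
}}

```text
time: 29.15
tool_pos: [0.4702, 0.3191, 0.2577]
tool_rot: [-0.003, 0.98, -0.199, 0.003]
contact_force: [-0.6, 0.8, -0.3]
gripper_width: 1.002
grasp_force: 0.0
```

```bash
python3 key.py
python3 - <<'E'
from h import *
w=cv2.imread('pics/w3.png');f=grab_frame('scene')
c=cv2.resize(f['color'][180:400,130:540,::-1],(800,429),interpolation=cv2.INTER_CUBIC)
cv2.imwrite('pics/end.png',c)
E
```

```text
[0.47026635 0.31907127 0.25772287] [-0.00248284  0.97989495 -0.19947339  0.0031774 ] 29.2
key [(0.67, array([0.4729, 0.3195, 0.0151]))]
key_grip [(0.84, array([0.4684, 0.3212, 0.0989])), (0.22, array([ 0.466 ,  0.3205, -0.0023]))]
key_stand [(0.74, array([ 0.4692,  0.3213, -0.0006]))]
grip 1179
((470.1206359863281, 317.0748596191406), (26.029451370239258, 25.585508346557617), 67.83089447021484) 0.1251204506956904
stand 7006
((467.86944580078125, 317.6841735839844), (90.38692474365234, 90.80860137939453), 66.5687255859375) 0.0458579520949193
```

View pics/end.png

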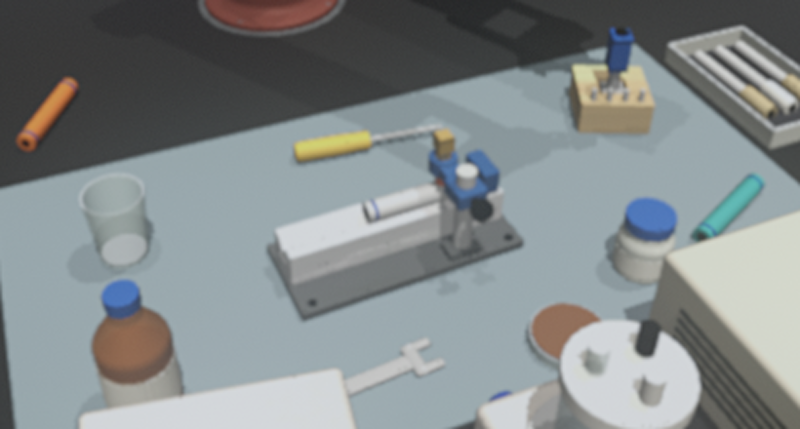

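The view shows the key upright in its stand at (618,65), the bar under the foot against the stop, and everything else in place. One last check of the screw height, from a different angle.

Run:
```python
from h import *
print(go((.51,.045,.25),np.radians(-23)))
```

```text
(array([ 2.912e-01,  4.690e-01, -1.000e-04]), array([ 0.0019,  0.0016, -0.0002]))
```

{"fn": "jog_arm", "kwargs": {
  "motion": "100 0.06 0.095 0 0 0 0; 100 0.12 0.195 0 0 0 0; 100 0.18 0.295 0 0 0 0; 100 0.24 0.39 0 0 0 0; 100 0.29 0.47 0 0 0 0"
}}

```text
time: 30.02
tool_pos: [0.5092, 0.0433, 0.2493]
tool_rot: [0.0, 0.98, -0.2, -0.002]
contact_force: [0.2, 0.4, -0.2]
gripper_width: 1.003
grasp_force: 0.0
```

{"fn": "jog_arm", "kwargs": {
  "motion": "100 0 0 0 0 0 0; 100 0 0 0 0 0 0; 100 0 0 0 0 0 0; 100 0 0 0 0 0 0; 100 0 0 0 0 0 0"
}}

```text
time: 30.65
tool_pos: [0.5102, 0.0459, 0.252]
tool_rot: [-0.0, 0.98, -0.199, 0.0]
contact_force: [0.4, -1.2, -0.1]
gripper_width: 0.998
grasp_force: 0.0
```

```bash
python3 head.py; python3 head.py; python3 bar.py|head -3
```

```text
hc ((586.390380859375, 19.975059509277344), (17.561222076416016, 18.04108238220215), 0.4831334054470062)
head 238 135.48 | bar69 267 69.47 | sh50 1436 50.8 | stop80 687 80.71 | col122 354 122.72 | bench0 20940 1.65 | 
hc ((586.3135375976562, 19.888059616088867), (17.414203643798828, 17.777620315551758), 2.354423999786377)
head 233 135.36 | bar69 272 69.46 | sh50 1436 50.82 | stop80 677 80.8 | col122 356 122.76 | bench0 20954 1.65 | 
hc ((586.398193359375, 19.97309112548828), (17.464141845703125, 17.89751625061035), 1.0603233575820923)
head 234 135.44 | bar69 272 69.46 | sh50 1434 50.8 | stop80 682 80.78 | col122 353 122.82 | bench0 20963 1.63 | 
hc ((586.430908203125, 19.95818519592285), (17.605079650878906, 17.88487434387207), 2.025998115539551)
head 234 135.46 | bar69 267 69.46 | sh50 1436 50.86 | stop80 676 80.83 | col122 352 122.68 | bench0 20954 1.65 | 
[0.5102146  0.04536428 0.2520256 ] [ 0.00519446 -1.38831649 -0.14681972]
bar y 1662 [-0.06860343  0.05846257]
wrist bar [(0.6, array([ 0.5878, -0.002 ,  0.0568]))]
```

```bash
python3 -c "
from plant import *
print(job_done())"
```

```text
the job is handed in; nothing more can be done
None
```

The job is handed in: the bar is against the end stop, the screw is turned down to an estimated 0.8 mm of foot give (about 4 N, from head height measured by camera, not by force), the key is back upright in its stand, and the last view showed nothing else moved.

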